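# Lift a fritter out of its tray on the slotted turner and let it drip

### The arm

A 6-joint arm with a two-finger parallel gripper is mounted at the origin on the work surface. World frame = base frame: x ahead of the robot, y to its left, z up, the work surface at z = 0. Lengths are in m, angles in rad, forces in N, time in s.
With the tool pointing down it reaches from about 0.3 to 0.775 m from the base axis. Payload 14.6 kg.
Tool frame: the origin (TCP) lies on the centre line of the jaws, within the pads' length; the fingertips stand 19 mm ahead of it and the grasp point (between the pads) is the TCP; z points along the fingers, x is the direction in which the jaws open and shut, and the axes are right-handed (so a half turn about z gives the same grasp; the last joint's range is limited). The gripper opens to 94 mm and grips with 3 to 60 N. Pads are 16 mm wide; open, the fingers measure 119 mm over their backs; the gripper's body (75 mm by 177 mm) begins 78 mm behind the grasp point.
Start: joints at [-1.409, 0.3, 1.521, -0, 1.321, -0.067], TCP at [0.125, -0.536, 0.224] pointing down, gripper open.
Joint ranges: [-3.03, 3.03], [-0.79, 2.21], [0.23, 2.52], [-1.04, 4.18], [0, 3.07], [-2.55, 2.55]. Speed limits (rad/s): [2.22, 2.22, 2.57, 3.14, 3.14, 3.14].

### API

Orientations are given as [roll, pitch, yaw] about the fixed x, y, z axes, in that order (R = Rz(yaw) Ry(pitch) Rx(roll)).
In Python, from station import ctrl, imaging gives the robot as it stands.
- The arm moves only by the shell command python3 -m handwheel 'ROWS' [OPENING] [FORCE]. ROWS is JSON, a list that holds one entry, the list of rows, each a list of 4 numbers: the shift along the tool's x, y, z in m, then the turn about the tool's z in rad. A call has 1 to 10 rows; each row shifts and turns the pose as measured when the row begins, along the tool's axes as they then stand; what a row does not reach is not made up. A row lasts 1/10 s, in which the tool goes at most 50 mm and 8.59 degrees, less where a joint would pass 70% of its speed; a pose out of reach is approached as far as the arm can. A call is refused whole if a number of a shift passes 0.05 or a number of a turn 0.15, either way. A call with a gripper value outside its range is refused whole. OPENING is the finger opening in m, from 0 to 0.094, set as the call begins (- or left out, the last holds). The fingers move at their own pace and stop on an object; FORCE is the grip in N (left out, the last holds). Time passes only in rows, so rows that do not move let the fingers close. It gives the time, the measured TCP pose, the force and the opening at its end, in the units of the state.
- ctrl.get_obs(): the state, without advancing time (a new reading comes with each control period).
- imaging.camera(name): name is "side" or "top" or "wrist"; returns the picture (384x512x3 uint8, red, green, blue); there is no depth.
- imaging.camera_model(name): a dict with "camera_matrix" (3x3 intrinsics, pixels), "k1" (the pictures are not rectified: a ray, as slopes to the right and down, at radius r is drawn at 1 + k1 r^2 times it, then the intrinsics apply), "position" and "attitude" of the camera in the world. Camera axes: x right, y up, looking along -z (the intrinsics and any distortion apply to the point x, -y, -z); pixel columns grow to the right and rows downward; lengths in m; the calibration is good to about 2 mm. A picture is of the moment at which its call begins: read the wrist's pose just before it. camera_model takes no time and is no camera call; for the wrist camera it gives the pose at the moment of the call.
- ctrl.hand_in(): hands the job in, once; it reports no verdict.
The state is a dict: "time_s": time; "qpos": joint angles; "joint_vel": joint speeds; "tau": joint torques, N m; "ee_pos": TCP position; "eef_rot": TCP orientation; "force": force on the tool from outside, world axes, zero at the start; "moment": the same for the moment, N m; "grip_width": finger opening in m.
Only numpy, scipy, OpenCV 4.12 (cv2) and the standard library are available. Lean on these libraries where they do the work, as an engineer would, in place of code of your own. Each camera call takes 0.05 s, during which the arm holds its last target. There are 200 camera calls.

### The job

Draw the slotted turner up out of the bamboo caddy, swing it over from standing to level, slide its blade under the fried fritter lying in the stainless tray and lift the fritter off. Finish still holding the turner by its handle, with the fritter lying level on the blade about ten centimetres above the tray and over it, so that it can drip: nothing is put down or let go. Do not touch the fritter with the gripper, leave the rice paddle in the caddy, and leave the caddy, the tray and the things standing around them where they are.

Things in the scene. Friction and masses are not known exactly. Their poses are not given: they have to be found in the camera images.
- turner: Slotted steel turner, brown wooden handle, 280 mm long, 130 g. Origin: middle of the blade's leading edge, underside. Own frame: blade flat along -x, 105 mm long, 80 mm wide (y), 2.5 mm thick (first 14 mm: 1.6), three slots; z out of its upper face. Starts standing in either compartment of the caddy, leading edge on the floor, blade's x axis leaning 56 degrees below level towards the caddy's -y.
- turner_bend (a point): Where the handle bends up from the rear of the blade, at (-101, 0, 3) mm in the turner's frame, axes of the turner. From here a straight neck (14 mm wide, 4 thick, 45 mm) and the handle run to -x and +z, 30 degrees above the blade. As it starts, the handle is almost upright, its end about 260 mm high; the blade's rear edge rests on the compartment's +y wall. It comes out straight up.
- turner_grip (a point): Point on the centre line of the handle, 95 mm behind the bend, at (-183, 0, 50.5) mm in the turner's frame, axes of the turner. The wooden handle runs from 50 mm before it (towards the blade) to 75 mm behind it; it is 22 mm wide (y) and 14 mm thick. Grip its two side faces, 22 mm apart in y. The turner's balance point lies near its bend.
- caddy: Bamboo utensil caddy, 210 mm (x) by 72 mm (y), 110 mm high, 0.8 kg, not fastened. Origin: centre of the underside. Walls and floor 6 mm; two open compartments side by side along x, centred at x = -51 and +51 mm, each 96 mm (x) by 60 mm (y) inside and 104 mm deep.
- paddle: White melamine rice paddle, 205 mm long, 64 mm wide, 60 g, standing leading edge down in the caddy's other compartment, its handle up to about 185 mm high. Origin: at its lower end. Bystander.
- tray: Flat stainless tray, 220 mm (x) by 320 mm (y), 0.85 kg, not fastened. Origin: centre of the underside. Floor 3 mm thick; upright wall all round, 3 mm thick, 18 mm high from the counter, with a 20 mm high rounded rim. Inside 214 by 314 mm.
- fritter: Golden fried fritter with two shrimps on top: a stiff disc 92 mm across, 14 mm thick, 70 g (varies), flat on the tray floor, 10 to 65 mm from the tray's -y wall. Origin: centre of the underside, z up. Underside flat to radius 27 mm, then curling up evenly to 6.5 mm at the edge, so a thin blade gets under. Oily (friction 0.35): slides when pushed until the tray's wall stops it.
- ramekin: Small empty glass ramekin, 80 mm across the rim, 42 mm high, between tray and caddy. Origin: centre of the underside. Bystander.
- plate: Green melamine plate, 210 mm across, 22 mm high, beyond the tray. Origin: centre of the underside. Bystander.
- lunch_box: Closed plastic lunch box, 133 by 199 mm, 71 mm high, beyond the tray, on the right. Origin: centre of the underside. Bystander.
- sauce_bottle: Brown glass sauce bottle with a red cap, 60 mm across, 210 mm high, left of the caddy. Origin: centre of the underside. Bystander.
- salt_jar: Glass salt jar with a steel cap, 60 mm across, 85 mm high, right of the tray. Origin: centre of the underside. Bystander.
- tea_cup: White ceramic cup, 72 mm across, 55 mm high, left of the plate. Origin: centre of the underside. Bystander.
There are look-alikes about, which are no part of the job. What is shaped like the caddy but orange or yellow is not meant.

How it is judged:
On the way, in this order (a step that is already met when the one before it is completed fails the run):
1. the turner is held by the fingers, drawn up until it is clear of the caddy (contact force between the fingers and turner above 1 N and height (world z) of turner above 0.112 m and contact force between turner and caddy below 0.1 N), for 0.1 s.
2. the fritter lies on the blade and is lifted off the tray (contact force between the fingers and turner above 1 N and contact force between turner and fritter above 0.2 N and contact force between fritter and tray below 0.05 N and height (world z) of fritter above 0.03 m), for 0.2 s.
At the end, for the whole second after the job is handed in: Fingers hold the turner; the fritter lies on its blade, borne by nothing else, at rest, level within 0.2 rad (blade 0.25), underside 70 to 250 mm up, centre over the tray. Turner clear of tray and caddy. Caddy upright, paddle in it; caddy and tray within 50 mm of where they stood (contact force between the fingers and turner above 1 N and contact force between turner and fritter above 0.2 N and height (world z) of fritter between 0.07 and 0.25 m and angle between fritter's own z axis and vertical below 0.2 rad and angle between turner's own z axis and vertical below 0.25 rad and x of fritter in the frame of turner between -0.1 and -0.01 m and z of fritter in the frame of turner above 0 m and x of fritter in the frame of tray between -0.11 and 0.11 m and y of fritter in the frame of tray between -0.16 and 0.16 m and linear speed of fritter below 0.03 m/s and contact force between each of fritter, turner and tray below 0.05 N and contact force between turner and caddy below 0.05 N and contact force between the arm and fritter below 0.05 N and angle between caddy's own z axis and vertical below 0.1 rad and height (world z) of paddle below 0.03 m and distance of each of caddy, tray from where it was at the start of the episode below 0.05 m); the arm keeps its last pose, push and grip.
It fails at once if the gripper or arm touches the fritter (contact force between the arm and fritter above 0.5 N).
It fails at once if the caddy is tipped or dragged away (angle between caddy's own z axis and vertical above 0.35 rad or distance of caddy from where it was at the start of the episode above 0.05 m).
It fails at once if the tray is shoved away (distance of tray from where it was at the start of the episode above 0.05 m).
It fails at once if the rice paddle is taken out of the caddy (height (world z) of paddle above 0.05 m).
It fails at once if a bystander on the counter is shifted or knocked over (distance of any of ramekin, plate, lunch_box, sauce_bottle, salt_jar, tea_cup from where it was at the start of the episode above 0.03 m or angle between any of sauce_bottle, salt_jar, ramekin, tea_cup's own z axis and vertical above 0.5 rad).
It also fails if it takes over 48 s, if anything falls off the work surface, if the arm or the gripper's body presses on something with over 40 N, if the wrist force passes 120 N, or if a joint passes its speed limit or range.

## Working session

There is one attempt and no reset: what is moved stays moved. The work goes in short steps, Python scripts to look and compute and a shell command to move; the robot and the scene stay as the last step left them, time stands still between calls to the robot, and variables do not carry over. Pictures are saved under pics/ and viewed, about 8 in all and at most 12, crops included, and the job is handed in when it is done.

```bash
mkdir -p pics
cat > h.py <<'E'
import numpy as np, cv2
from scipy.spatial.transform import Rotation as Ro
from station import ctrl, imaging
def att(a):
    a=np.array(a,float)
    if a.shape==(3,3): return a
    return Ro.from_quat(a).as_matrix() if a.size==4 else Ro.from_euler('xyz',a).as_matrix()
def ray(m,uv):
    K=np.array(m["camera_matrix"]);d=np.array([(uv[0]-K[0,2])/K[0,0],(uv[1]-K[1,2])/K[1,1]])
    s=d.copy()
    for _ in range(30): s=d/(1+m["k1"]*(s@s))
    v=att(m["attitude"])@np.array([s[0],-s[1],-1.]); return np.array(m["position"]),v
def onz(m,uv,z):
    p,v=ray(m,uv); return p+v*(z-p[2])/v[2]
def px(m,P):
    c=att(m["attitude"]).T@(np.array(P)-np.array(m["position"]));s=np.array([c[0],-c[1]])/-c[2]
    s=s*(1+m["k1"]*(s@s));K=np.array(m["camera_matrix"]);return K[:2,:2]@s+K[:2,2]
def grab(n,f=None):
    m=imaging.camera_model(n);im=imaging.camera(n)[:,:,::-1].copy()
    if f: cv2.imwrite('pics/'+f,im)
    return m,im
E
python3 - <<'E'
from h import *
o=ctrl.get_obs();print(o)
m,a=grab('top','top0.png');print(m);m,b=grab('side','side0.png');print(m)
cv2.imwrite('pics/both.png',np.vstack([cv2.resize(a,None,fx=.78,fy=.78),cv2.resize(b,None,fx=.78,fy=.78)]))
E
```

```text
{'time_s': 0.0, 'qpos': array([-1.40859195e+00,  3.00475063e-01,  1.52159322e+00,  4.43949226e-05,
        1.32069474e+00, -6.65707667e-02]), 'joint_vel': array([ 6.55738292e-05,  2.55633338e-04,  3.37025561e-04,  1.14788799e-03,
       -6.13716933e-04, -8.81860187e-04]), 'tau': array([-1.50225183e-03, -5.31809664e+01, -3.52739096e+01,  7.07448344e-02,
        2.45594530e-02, -6.55714962e-05]), 'ee_pos': array([ 0.12471549, -0.53542291,  0.22387901]), 'eef_rot': array([-3.14147189e+00,  1.16491283e-03, -1.34203213e+00]), 'force': array([-0.66072467, -0.9489911 ,  0.01975091]), 'moment': array([-0.00422017,  0.01400062,  0.051871  ]), 'grip_width': 0.09392770221911004}
{'camera_matrix': array([[448.49499324,   0.        , 256.90755764],
       [  0.        , 448.49499324, 187.33753572],
       [  0.        ,   0.        ,   1.        ]]), 'k1': -0.059564022820358116, 'position': array([0.22860483, 0.08359584, 1.60770959]), 'attitude': array([ 0.18903866,  0.02264926, -1.58921632])}
{'camera_matrix': array([[490.09635048,   0.        , 253.04834366],
       [  0.        , 490.09635048, 200.58658497],
       [  0.        ,   0.        ,   1.        ]]), 'k1': -0.1877960575729121, 'position': array([0.0143151 , 1.36102435, 1.67478515]), 'attitude': array([ 0.7278995 ,  0.01631598, -2.77244729])}
```

View pics/both.png

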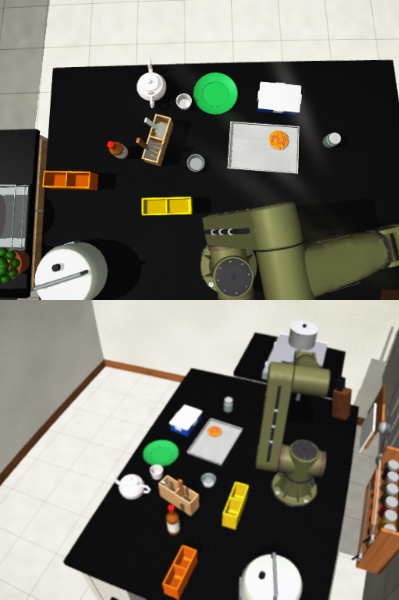

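Candidates for the caddy (top-picture px): tan at (201,177), orange box (90,231), yellow box (213,264). The description calls for bamboo, so I take the tan one. It holds a dark and a white-grey utensil. The fritter is the orange disc at (358,180) in the tray. Next is one close crop to check this.

Run:
```python
from h import *
a=cv2.imread('pics/top0.png');b=cv2.imread('pics/side0.png')
c=cv2.resize(a[120:250,130:410],None,fx=2.8,fy=2.8,interpolation=2)
d=cv2.resize(b[200:270,190:260],None,fx=3.3,fy=3.3,interpolation=2)
e=cv2.resize(a[125:215,165:230],None,fx=2.57,fy=2.57,interpolation=2)
w=np.zeros((595,784,3),np.uint8);w[:c.shape[0],:c.shape[1]]=c;w[364:364+d.shape[0],:d.shape[1]]=d;w[364:364+e.shape[0],300:300+e.shape[1]]=e
cv2.imwrite('pics/crop1.png',w)
```

```text
(no output)
```

View pics/crop1.png

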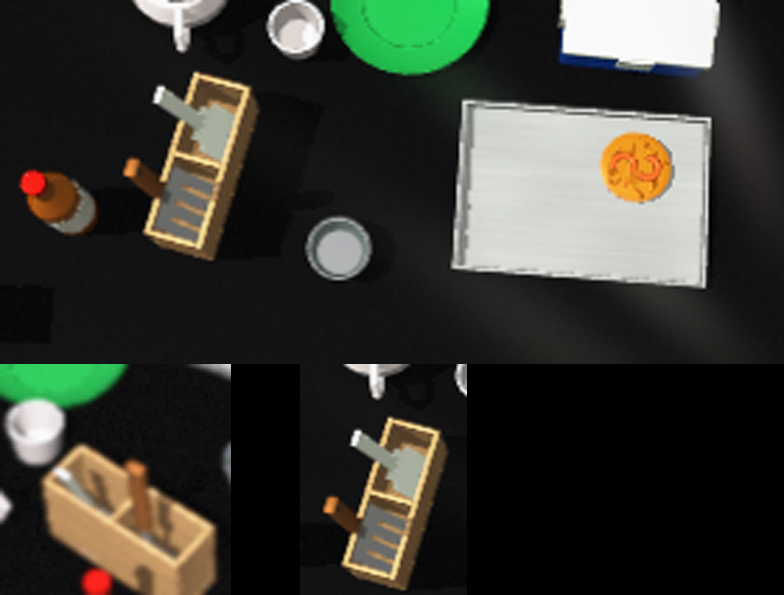

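Run:
```python
from h import *
m=imaging.camera_model('top');ms=imaging.camera_model('side');np.set_printoptions(precision=4,suppress=True)
f=lambda u,v,z:onz(m,(u/2.8+129.7,v/2.8+119.7),z)
ca=np.array([f(*p,.11)[:2] for p in [(196,73),(253,87),(203,248),(147,234)]]);print('caddy',ca,ca.mean(0),np.linalg.norm(ca-np.roll(ca,1,0),axis=1))
x=(ca[0]+ca[1]-ca[2]-ca[3]);yaw=np.arctan2(x[1],x[0]);print('caddy yaw',yaw)
c=ca.mean(0);R=np.array([[np.cos(yaw),-np.sin(yaw)],[np.sin(yaw),np.cos(yaw)]])
print('comp',c+R@[-.051,0])
tr=np.array([f(*p,.02)[:2] for p in [(464,101),(711,117),(706,286),(454,268)]]);print('tray',tr,tr.mean(0),np.linalg.norm(tr-np.roll(tr,1,0),axis=1))
y=(tr[0]+tr[3]-tr[1]-tr[2]);ty=np.arctan2(-y[0],y[1]);print('tray yaw',ty)
Rt=np.array([[np.cos(ty),-np.sin(ty)],[np.sin(ty),np.cos(ty)]])
fr=f(636,167,.012)[:2];print('fritter',fr,'in tray',Rt.T@(fr-tr.mean(0)))
print('handle end', f(133,167,.26))
# two view handle end: side crop (137,465)->
s=((137)/3.3+189.7,(465-364)/3.3+199.7)
p1,v1=ray(m,(133/2.8+129.7,167/2.8+119.7));p2,v2=ray(ms,s)
t=np.linalg.lstsq(np.c_[v1,-v2],p2-p1,rcond=None)[0];print(p1+t[0]*v1,p2+t[1]*v2)
# expected grip: turner in caddy: edge on floor, theta=56
th=np.radians(56);xa=np.array([0,-np.cos(th),-np.sin(th)]);za=np.array([0,-np.sin(th),np.cos(th)])
# rear edge (-105,0,0) at y=+.030 inside wall
e=np.array([0,.030-.105*np.cos(th),.006+.001])
for d in (95,115,150,170):
    q=e-xa*(.101+d/1000*np.cos(np.pi/6))+za*(.003+d/1000*.5)
    w=c+R@(np.array([-.051,0])+[0,q[1]]);print(d,'caddy yz',q,'world',w,q[2])
print('ramekin',f(338,247,.042),'bottle',f(33,183,.21),'box',f(640,30,.071))
```

```text
caddy [[0.6675 0.3085]
 [0.6477 0.2375]
 [0.4479 0.2987]
 [0.4665 0.367 ]] [0.5574 0.3029] [0.2094 0.0737 0.2089 0.0708]
caddy yaw -0.29019913558176846
comp [0.5085 0.3175]
tray [[ 0.6471 -0.0287]
 [ 0.6183 -0.3491]
 [ 0.3983 -0.327 ]
 [ 0.4285 -0.0085]] [ 0.5231 -0.1783] [0.2195 0.3216 0.2211 0.32  ]
tray yaw -0.09205202055748657
fritter [ 0.5559 -0.249 ] in tray [ 0.0391 -0.0674]
handle end [0.5178 0.3552 0.26  ]
[0.5184 0.3557 0.2573] [0.5146 0.3551 0.2564]
95 caddy yz [0.     0.0319 0.1872] world [0.5176 0.3481] 0.1871789583131548
115 caddy yz [0.     0.0333 0.2071] world [0.518  0.3494] 0.20713023931835126
150 caddy yz [0.     0.0357 0.242 ] world [0.5187 0.3518] 0.2420449810774451
170 caddy yz [0.     0.0371 0.262 ] world [0.5191 0.3531] 0.2619962620826416
ramekin [0.4555 0.1378 0.042 ] bottle [0.5125 0.4805 0.21  ] box [ 0.722  -0.2529  0.071 ]
```

The crop confirms it: in the tan caddy's near compartment, (165,185) in the crop, is the slotted steel blade with the brown handle. The white paddle stands in the far one. The fritter sits at crop (636,167), toward the tray's right (-y) end. The side view agrees on where the handle end is.

```bash
python3 -m handwheel '[[[0,0,-0.02,-0.15],[0,0,-0.02,-0.15],[0,0,-0.02,-0.15],[0,0,-0.02,-0.15],[0,0,-0.02,-0.15],[0,0,-0.02,-0.15],[0,0,-0.02,-0.15],[0.02,0,-0.01,0]]]' 0.07 10; python3 -m handwheel '[[[0.04,-0.025,0,0],[0.04,-0.025,0,0],[0.04,-0.025,0,0],[0.03,-0.035,0,0],[0,-0.045,0,0],[0,-0.045,0,0],[0,-0.045,0,0],[0,-0.045,0,0]]]'
```

```text
time_s: 0.9
ee_pos: [0.1428, -0.5402, 0.3756]
eef_rot: [-3.133, 0.004, -0.281]
force: [0.1, -0.3, 1.0]
grip_width: 0.0699
time_s: 1.7
ee_pos: [0.3753, -0.2981, 0.3733]
eef_rot: [-3.128, 0.011, -0.286]
force: [0.5, -0.3, 1.2]
grip_width: 0.07
```

```bash
python3 -m handwheel '[[[0,-0.048,0,0],[0,-0.048,0,0],[0,-0.048,0,0],[0,-0.048,0,0],[0,-0.048,0,0],[0,-0.048,0,0],[0,-0.048,0,0],[0,-0.048,0,0],[0,-0.048,0,0],[-0.01,-0.045,0,0]]]'; python3 -m handwheel '[[[-0.02,-0.04,0,0],[-0.02,-0.035,0,0],[-0.01,-0.03,0,0],[0,0,0,0],[0,0,0,0]]]'
```

```text
time_s: 2.7
ee_pos: [0.5011, 0.1824, 0.3781]
eef_rot: [-3.129, 0.013, -0.287]
force: [1.3, -1.3, -0.8]
grip_width: 0.0697
time_s: 3.2
ee_pos: [0.4805, 0.3072, 0.3766]
eef_rot: [-3.133, 0.018, -0.281]
force: [0.1, -0.5, -0.2]
grip_width: 0.0698
```

```bash
python3 -m handwheel '[[[0.02,-0.03,0,0],[0.005,-0.015,0,0],[0,0,0,0],[0,0,0,0]]]'
python3 - <<'E'
from h import *
o=ctrl.get_obs();print(o['ee_pos'],o['eef_rot'])
m,im=grab('wrist','w1.png');print(m)
p=np.array([.5186,.354,.258]);print(px(m,p),px(m,o['ee_pos']))
E
```

```text
time_s: 3.6
ee_pos: [0.5185, 0.3402, 0.3758]
eef_rot: [-3.135, 0.019, -0.285]
force: [-0.6, 0.3, 0.0]
grip_width: 0.0699
[0.51854018 0.34021272 0.37580822] [-3.13469437  0.01906709 -0.28475347]
{'camera_matrix': array([[317.11293252,   0.        , 252.1326692 ],
       [  0.        , 317.11293252, 192.71571078],
       [  0.        ,   0.        ,   1.        ]]), 'k1': -0.02464539666477422, 'position': array([0.54330131, 0.40646712, 0.53545615]), 'attitude': array([-0.23892662,  0.01891329, -0.28449999])}
[247.95339155 181.48975082] [248.17001927 249.38417552]
```

View pics/w1.png

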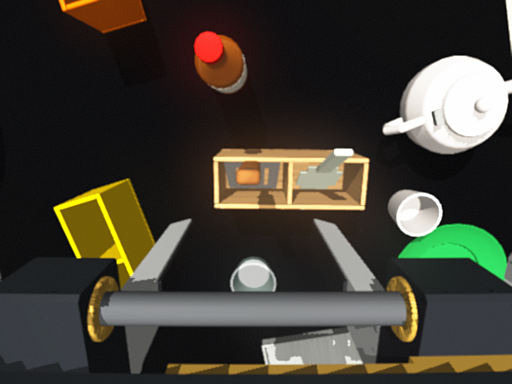

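Run:
```python
from h import *
m=imaging.camera_model('wrist');im=cv2.imread('pics/w1.png')
for z,p in ((.262,(.519,.353)),(.187,(.5176,.348)),(.137,(.5166,.3445))): print(z,px(m,[*p,z]))
cv2.imwrite('pics/w1c.png',cv2.resize(im[145:215,205:375],None,fx=4.5,fy=4.5,interpolation=2))
h=cv2.cvtColor(im,cv2.COLOR_BGR2HSV)
mk=((h[...,0]<18)&(h[...,1]>140)&(h[...,2]>60))[150:205,225:275];ys,xs=np.nonzero(mk);print(xs.min()+225,xs.max()+225,ys.min()+150,ys.max()+150)
for v in range(155,190,3): print(v,np.flatnonzero(mk[v-150])[[0,-1]]+225 if mk[v-150].any() else '',im[v,248])
```

```text
0.262 [248.63681647 183.20614652]
0.187 [250.6893273  173.81841877]
0.137 [251.62500419 169.61655846]
226 266 151 203
155  [ 92 149 196]
158  [185 249 255]
161 [244 257] [ 70 129 186]
164 [242 258] [ 47  88 144]
167 [240 258] [ 53  86 130]
170 [237 259] [ 68 133 212]
173 [237 259] [ 88 172 243]
176 [236 259] [ 86 168 241]
179 [236 259] [ 81 158 234]
182 [237 258] [ 66 129 204]
185  [ 95 106 121]
188 [226 227] [ 70  91 110]
```

View pics/w1c.png

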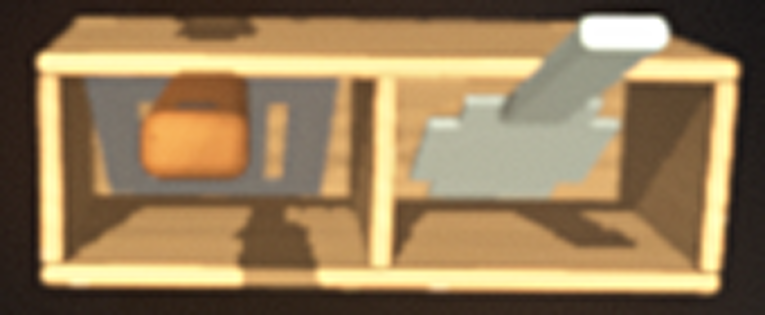

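The wrist crop shows the handle's end cap at (248,177), about 4–5 mm further to +y than expected. The paddle is well off to the right. I'm correcting for that and going down.

```bash
python3 -m handwheel '[[[0,-0.006,0.03,0],[0,-0.006,0.04,0],[0,0,0.03,0],[0,0,0,0],[0,0,0,0]]]'
```

```text
time_s: 4.15
ee_pos: [0.5198, 0.3489, 0.278]
eef_rot: [-3.13, 0.014, -0.288]
force: [0.1, 0.3, 0.6]
grip_width: 0.07
```

```bash
python3 -m handwheel '[[[0.0,-0.003,0.03,0],[0,-0.0,0.03,0],[0,0,0.025,0],[0,0,0,0],[0,0,0,0]]]'
python3 - <<'E'
from h import *
m,im=grab('wrist','w2.png')
E
```

```text
time_s: 4.65
ee_pos: [0.5231, 0.353, 0.2034]
eef_rot: [-3.119, 0.003, -0.29]
force: [0.6, 0.7, -0.3]
grip_width: 0.0702
```

View pics/w2.png

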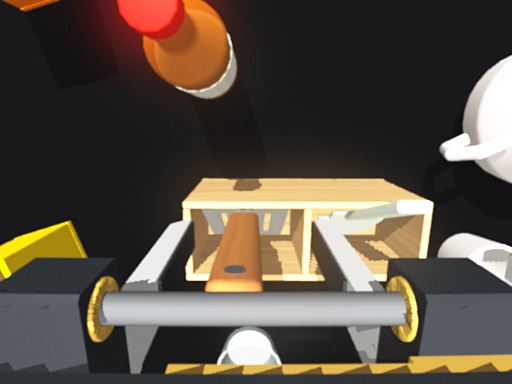

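```bash
python3 -m handwheel '[[[-0.004,0.001,0.009,0],[0,0,0,0],[0,0,0,0]]]' ; python3 -m handwheel '[[[0,0,0,0],[0,0,0,0],[0,0,0,0],[0,0,0,0],[0,0,0,0],[0,0,0,0]]]' 0.0 40;python3 - <<'E'
from h import *
print(ctrl.get_obs()['moment'])
E
```

```text
time_s: 5.0
ee_pos: [0.5196, 0.3539, 0.1978]
eef_rot: [-3.115, -0.0, -0.29]
force: [0.8, 0.1, 0.0]
grip_width: 0.07
time_s: 5.6
ee_pos: [0.5198, 0.354, 0.1987]
eef_rot: [-3.114, -0.001, -0.29]
force: [0.4, 0.5, 0.7]
grip_width: 0.0251
[0.02339144 0.05565005 0.02081768]
```

```bash
python3 -m handwheel '[[[0,0,0,0],[0,0,0,0],[0,0,0,0]]]'; python3 -m handwheel '[[[0,0,-0.01,0],[0,0,-0.02,0],[0,0,-0.03,0],[0,0,-0.03,0],[0,0,0,0]]]'
```

```text
time_s: 5.9
ee_pos: [0.5198, 0.354, 0.1986]
eef_rot: [-3.114, -0.001, -0.29]
force: [-0.7, -0.8, 0.3]
grip_width: 0.0218
time_s: 6.4
ee_pos: [0.5188, 0.3529, 0.2933]
eef_rot: [-3.11, -0.0, -0.289]
force: [0.1, 0.2, -0.9]
grip_width: 0.0215
```

```bash
python3 -m handwheel '[[[0,0,-0.03,0],[0,0,-0.03,0],[0,0,-0.01,0],[0,0,0,0],[0,0,0,0]]]'
python3 - <<'E'
from h import *
m,a=grab('wrist');m,b=grab('side');
d=cv2.resize(b[160:300,170:330],None,fx=2.5,fy=2.5,interpolation=2)
w=np.zeros((384,512+400,3),np.uint8);w[:,:512]=a;w[:350,512:]=d
cv2.imwrite('pics/w3.png',cv2.resize(w,None,fx=.87,fy=.87))
E
```

```text
time_s: 6.9
ee_pos: [0.5176, 0.3502, 0.3605]
eef_rot: [-3.115, 0.004, -0.29]
force: [-1.3, -0.0, -1.6]
grip_width: 0.0222
```

View pics/w3.png

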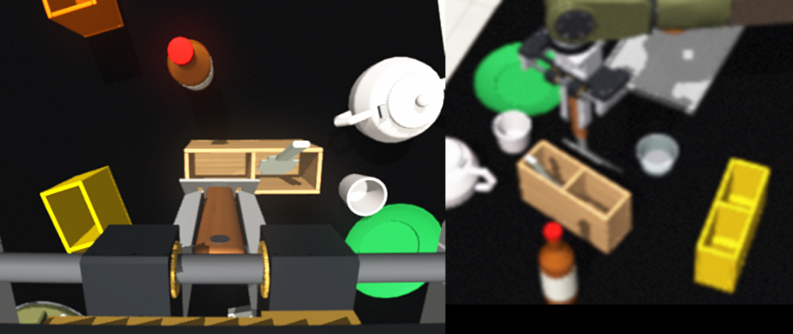

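The turner is held and clear of the caddy, with the handle upright between the fingers. Now I turn it to the tray's yaw and carry it over.

```bash
python3 -m handwheel '[[[0,0.02,0,0],[0,0.03,0,0],[0,0.045,0,-0.05],[0,0.045,0,-0.1],[0.01,0.045,0,-0.05],[0.02,0.045,0,0],[0.02,0.045,0,0],[0.02,0.045,0,0],[0.015,0.04,0,0],[0,0.03,0,0]]]'; python3 -m handwheel '[[[0,0.02,0.02,0],[0,0,0.03,0],[0,0,0.03,0],[0,0,0.0,0],[0,0,0,0]]]'
```

```text
time_s: 8.0
ee_pos: [0.5387, -0.0511, 0.3371]
eef_rot: [-3.12, 0.014, -0.074]
force: [0.5, 0.0, -1.1]
grip_width: 0.0219
time_s: 8.5
ee_pos: [0.5343, -0.0748, 0.2501]
eef_rot: [-3.12, 0.02, -0.08]
force: [0.2, -0.9, -1.0]
grip_width: 0.0218
```

```bash
cat > comp.py <<'E'
from h import *
import sys
m,a=grab('wrist',sys.argv[1]+'_w.png');_,b=grab('side',sys.argv[1]+'_s.png');_,t=grab('top',sys.argv[1]+'_t.png')
w=np.zeros((600,800,3),np.uint8);w[:384,:512]=a
w[:288,512:800]=cv2.resize(b[110:290,180:360],None,fx=1.6,fy=1.6,interpolation=2)[:,:288]
w[300:600,512:800]=cv2.resize(t[100:250,270:414],None,fx=2,fy=2,interpolation=2)
cv2.imwrite('pics/'+sys.argv[1]+'.png',w)
E
python3 comp.py c1
```

```text
(no output)
```

View pics/c1.png

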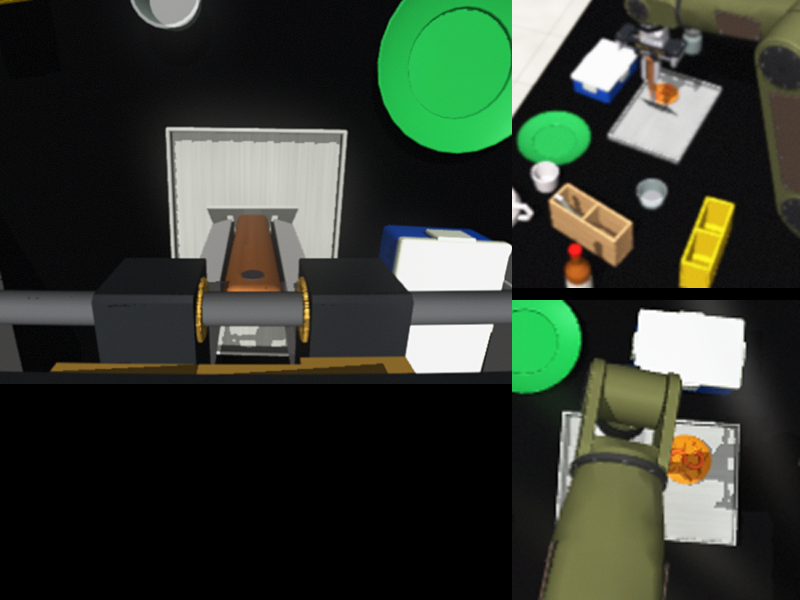

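```bash
python3 -m handwheel '[[[0.02,0.0,0,0.012],[0.017,0.0,0.02,0],[0,0,0.02,0],[0,0,0,0],[0,0,0,0]]]' 0 12
```

```text
time_s: 9.15
ee_pos: [0.5747, -0.0765, 0.2165]
eef_rot: [-3.122, 0.008, -0.091]
force: [-0.3, -0.9, -1.4]
grip_width: 0.0221
```

```bash
python3 -m handwheel '[[[0,0.02,0,0],[0,0.02,0.01,0],[0,0,0.008,0],[0,0,0.004,0],[0,0,0,0]]]'; python3 -m handwheel '[[[-0.001,-0.012,0.005,0],[0,-0.012,0.005,0],[0,-0.016,0.009,0],[0,-0.015,0.009,0],[0,0,0,0]]]'
```

```text
time_s: 9.65
ee_pos: [0.5723, -0.116, 0.2002]
eef_rot: [-3.123, -0.001, -0.09]
force: [-0.7, -1.0, -0.6]
grip_width: 0.0217
time_s: 10.15
ee_pos: [0.5771, -0.0532, 0.1743]
eef_rot: [-3.123, -0.004, -0.087]
force: [-0.2, -0.3, -0.5]
grip_width: 0.0224
```

```bash
python3 -m handwheel '[[[0,-0.009,0.014,0],[0,-0.01,0.016,0],[0,-0.011,0.013,0],[0,-0.011,0.014,0],[0,0,0,0]]]'; python3 comp.py c2;  python3 - <<'E'
from h import *
print(ctrl.get_obs()['moment'])
E
```

```text
time_s: 10.65
ee_pos: [0.5831, -0.007, 0.1178]
eef_rot: [-3.122, -0.01, -0.085]
force: [-0.3, -0.7, -0.1]
grip_width: 0.0218
[ 0.03463597 -0.07645554  0.03604958]
```

View pics/c2.png

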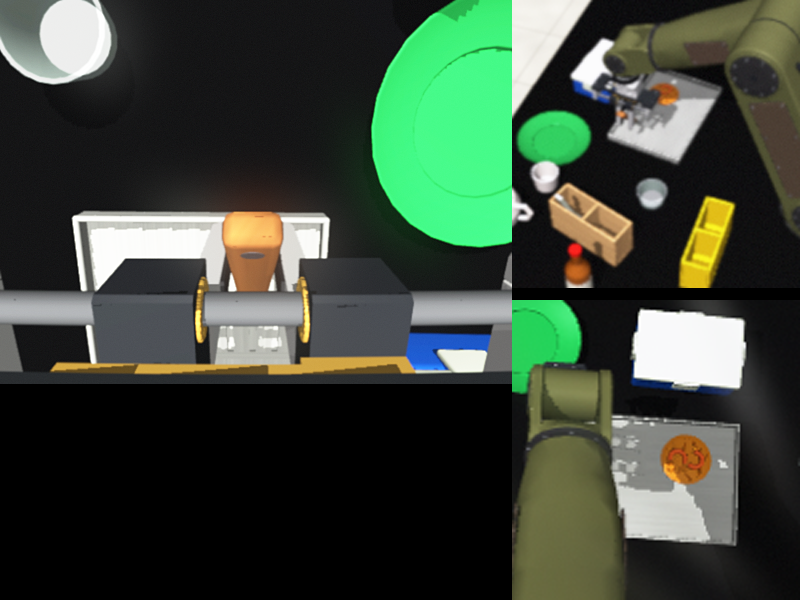

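```bash
python3 -m handwheel '[[[0,-0.009,0.014,0],[0,-0.006,0.014,0],[0,-0.004,0.012,0],[0,-0.003,0.01,0],[0,0,0,0]]]'; python3 -m handwheel '[[[0,0,0.004,0],[0,0,0.0,0],[0,0,0,0]]]'
```

```text
time_s: 11.3
ee_pos: [0.5869, 0.0154, 0.0663]
eef_rot: [-3.122, -0.014, -0.087]
force: [0.7, 0.4, 0.4]
grip_width: 0.0217
time_s: 11.6
ee_pos: [0.5871, 0.0151, 0.062]
eef_rot: [-3.122, -0.014, -0.087]
force: [0.3, -0.1, -0.5]
grip_width: 0.0217
```

```bash
for i in 1 2 3; do python3 -m handwheel '[[[0,0,0.0025,0],[0,0,0.0,0]]]' | grep -E "ee_pos|force"; done
python3 - <<'E'
from h import *
print(ctrl.get_obs()['moment'],ctrl.get_obs()['time_s'])
E
```

```text
ee_pos: [0.5874, 0.0149, 0.0599]
force: [0.7, -0.4, -0.5]
ee_pos: [0.5875, 0.0149, 0.0576]
force: [-0.0, -0.7, -0.3]
ee_pos: [0.5877, 0.0149, 0.055]
force: [0.1, 0.8, 0.2]
[-0.19700761 -0.02169889  0.06695423] 12.2
```

```bash
for i in 1 2; do python3 -m handwheel '[[[0,0,0.0025,0],[0,0,0.0,0]]]' | grep -E "ee_pos|force"
python3 - <<'E'
from h import *
print(ctrl.get_obs()['moment'],ctrl.get_obs()['time_s'])
E
done; python3 comp.py c3
```

```text
ee_pos: [0.5877, 0.0149, 0.0522]
force: [0.4, 0.0, -0.0]
[-0.23058645 -0.02715459  0.01738221] 12.4
ee_pos: [0.5877, 0.015, 0.0495]
force: [-0.5, -0.1, 0.2]
[-0.29104264  0.01308361  0.00105758] 12.6
```

View pics/c3.png

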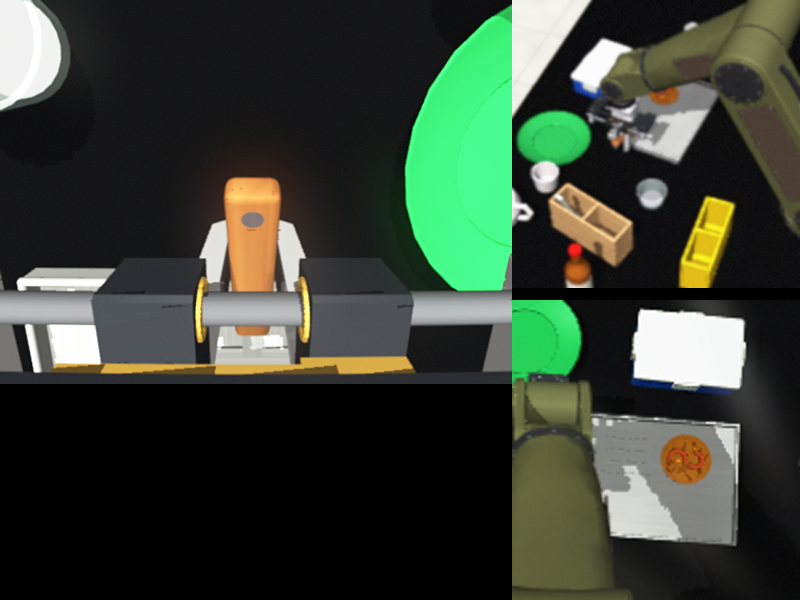

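Run:
```python
from h import *
m=imaging.camera_model('wrist');im=cv2.imread('pics/c3_w.png')
o=ctrl.get_obs();T=o['ee_pos'];y=np.array([.088,.996,0]);z=np.array([0,0,1.])
for L in (.058,.063,.068):
  for a in (20,25,30,35,40):
    u=np.cos(np.radians(a))*y+np.sin(np.radians(a))*z;n=-np.sin(np.radians(a))*y+np.cos(np.radians(a))*z
    print(L,a,[px(m,T+L*u+s*n).round(1)[1] for s in (-.007,0,.007)])
print([ (v,*im[v,252]) for v in range(172,215,3)])
```

```text
0.058 20 [np.float64(144.6), np.float64(151.2), np.float64(158.4)]
0.058 25 [np.float64(148.6), np.float64(156.8), np.float64(165.7)]
0.058 30 [np.float64(153.7), np.float64(163.6), np.float64(174.4)]
0.058 35 [np.float64(160.1), np.float64(171.7), np.float64(184.2)]
0.058 40 [np.float64(167.8), np.float64(181.0), np.float64(195.3)]
0.063 20 [np.float64(134.4), np.float64(140.7), np.float64(147.6)]
0.063 25 [np.float64(138.6), np.float64(146.6), np.float64(155.3)]
0.063 30 [np.float64(144.1), np.float64(153.9), np.float64(164.5)]
0.063 35 [np.float64(151.0), np.float64(162.6), np.float64(175.1)]
0.063 40 [np.float64(159.4), np.float64(172.8), np.float64(187.2)]
0.068 20 [np.float64(123.9), np.float64(129.8), np.float64(136.3)]
0.068 25 [np.float64(128.1), np.float64(135.9), np.float64(144.3)]
0.068 30 [np.float64(133.9), np.float64(143.6), np.float64(154.0)]
0.068 35 [np.float64(141.3), np.float64(152.9), np.float64(165.5)]
0.068 40 [np.float64(150.4), np.float64(164.0), np.float64(178.6)]
[(172, np.uint8(29), np.uint8(35), np.uint8(49)), (175, np.uint8(24), np.uint8(30), np.uint8(45)), (178, np.uint8(63), np.uint8(127), np.uint8(204)), (181, np.uint8(86), np.uint8(166), np.uint8(241)), (184, np.uint8(85), np.uint8(169), np.uint8(242)), (187, np.uint8(89), np.uint8(174), np.uint8(244)), (190, np.uint8(90), np.uint8(178), np.uint8(246)), (193, np.uint8(97), np.uint8(187), np.uint8(249)), (196, np.uint8(105), np.uint8(201), np.uint8(252)), (199, np.uint8(102), np.uint8(194), np.uint8(251)), (202, np.uint8(89), np.uint8(173), np.uint8(243)), (205, np.uint8(76), np.uint8(150), np.uint8(229)), (208, np.uint8(79), np.uint8(151), np.uint8(229)), (211, np.uint8(93), np.uint8(147), np.uint8(215)), (214, np.uint8(119), np.uint8(123), np.uint8(134))]
```

Run:
```python
from h import *
t=cv2.imread('pics/c3_t.png');w=cv2.imread('pics/c3_w.png');s=cv2.imread('pics/c3_s.png')
W=np.zeros((600,800,3),np.uint8)
W[:,:480]=cv2.resize(t[150:225,305:365],(480,600),interpolation=2)
W[:300,480:]=cv2.resize(w[165:285,190:318],(320,300),interpolation=2)
W[300:,480:]=cv2.resize(s[160:216,220:280],(320,300),interpolation=2)
cv2.imwrite('pics/c3z.png',W)
```

```text
(no output)
```

View pics/c3z.png

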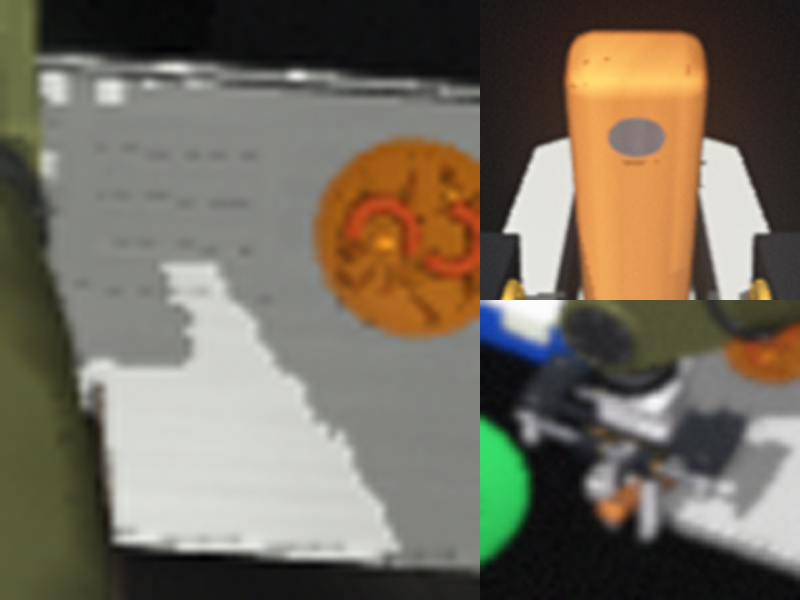

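Run:
```python
from h import *
m=imaging.camera_model('wrist');im=cv2.imread('pics/c3_w.png').astype(int);T=ctrl.get_obs()['ee_pos'];y=np.array([.088,.996,0])
C=np.array(m['position']);F=-att(m['attitude'])[:,2]
print('cam rel',(C-T)@y,(C-T)[2])
R=im[...,2]-im[...,0]
P=[]
for v in range(180,288,6):
    r=R[v,200:310];k=np.flatnonzero(r>60);
    l,h=k[0],k[-1]
    # subpixel
    ll=l-1+(60-r[l-1])/(r[l]-r[l-1]);hh=h+(r[h]-60)/(r[h]-r[h+1])
    wd=hh-ll; dep=317.1*.022/wd
    _,d=ray(m,(200+(ll+hh)/2,v));p=C+d*dep/(d@F);q=((p-T)@y*1000,(p-T)[2]*1000);P.append(q);print(v,round(wd,1),np.round(q,1))
P=np.array(P[4:-2]);print(np.degrees(np.arctan(np.polyfit(P[:,0],P[:,1],1)[0])))
```

```text
cam rel 0.06809539704842432 0.16051763851626602
180 49.5 [41.9 21.9]
186 55.1 [42.3 36.6]
192 56.8 [40.8 40.8]
198 57.8 [39.  43.5]
204 56.9 [36.3 42. ]
210 55.7 [33.3 40. ]
216 54.8 [30.4 38.5]
222 52.5 [26.3 33.8]
228 51.3 [22.8 31.4]
234 50.4 [19.4 29.7]
240 49.2 [15.6 27.1]
246 49.0 [12.7 27.1]
252 48.4 [ 9.4 26.1]
258 47.0 [ 5.  22.8]
264 46.0 [ 0.7 20.3]
270 44.5 [-4.4 16.4]
276 43.7 [-8.6 14.5]
282 106.4 [ 35.3 100.8]
31.01345921321422
```

The zoom shows the fritter undisturbed and blade-slot dashes ending about 22 mm short of it, around (338,178) in the full picture. Handle width along its length gives a handle slope of 31°, so the blade lies about flat. I'm clamping hard and sliding forward, compensating for the tool's slight tilt.

```bash
python3 -m handwheel '[[[0,0,0,0],[0,0,0,0],[0,0,0,0],[0,0,0,0]]]' 0 60; python3 -m handwheel '[[[-0.0005,0.008,-0.0002,0.002],[-0.0005,0.008,-0.0002,0.002],[0,0.008,-0.0002,0],[0,0.008,-0.0002,0],[0,0.008,-0.0002,0],[0,0,0,0]]]';  python3 - <<'E'
from h import *
print(ctrl.get_obs()['moment'])
E
```

```text
time_s: 13.15
ee_pos: [0.5878, 0.0149, 0.0499]
eef_rot: [-3.122, -0.016, -0.088]
force: [-0.6, -0.5, -0.7]
grip_width: 0.0217
time_s: 13.75
ee_pos: [0.5828, -0.029, 0.0502]
eef_rot: [-3.122, -0.016, -0.093]
force: [-0.0, -0.0, -1.1]
grip_width: 0.0216
[-0.11037257 -0.00652386  0.06846858]
```

```bash
cat > fr.py <<'E'
from h import *
m,t=grab('top','fr.png');h=cv2.cvtColor(t,cv2.COLOR_BGR2HSV)
k=((h[...,0]<22)&(h[...,1]>150)&(h[...,2]>90)).astype(np.uint8);k[:120]=0;k[240:]=0;k[:,:300]=0;k[:,410:]=0
n,l,s,c=cv2.connectedComponentsWithStats(k);i=1+s[1:,4].argmax()
o=ctrl.get_obs();ty=-.092;R=np.array([[np.cos(ty),-np.sin(ty)],[np.sin(ty),np.cos(ty)]]);C=np.array([.5231,-.1783])
for z in (.012,.11): print(z,'bbox',s[i],'centre tray',R.T@(onz(m,c[i],z)[:2]-C),'right/left edge y',[(R.T@(onz(m,(u,c[i][1]),z)[:2]-C))[1].round(4) for u in (s[i][0]+s[i][2],s[i][0])])
print('tcp tray',R.T@(o['ee_pos'][:2]-C),o['ee_pos'],o['force'],o['moment'])
# tray right rim: bright column at row
E
python3 fr.py; python3 -m handwheel '[[[0,0.008,0.0002,0],[0,0.008,0,0],[0,0.008,-0.0001,0],[0,0.008,-0.0001,0],[0,0.008,-0.0001,0],[0,0,0,0]]]'; python3 fr.py
```

```text
0.012 bbox [349 168  25  24 473] centre tray [ 0.03907955 -0.0807491 ] right/left edge y [np.float64(-0.1296), np.float64(-0.039)]
0.11 bbox [349 168  25  24 473] centre tray [ 0.01719199 -0.06143529] right/left edge y [np.float64(-0.1073), np.float64(-0.0223)]
tcp tray [0.04566556 0.15458969] [ 0.58277464 -0.02855938  0.05021034] [-0.60091881 -0.87248961 -0.50117506] [-0.10382184 -0.00635512 -0.03687076]
time_s: 14.4
ee_pos: [0.5789, -0.0716, 0.0496]
eef_rot: [-3.122, -0.016, -0.093]
force: [0.0, -1.2, 0.3]
grip_width: 0.0218
0.012 bbox [357 169  25  24 478] centre tray [ 0.03857438 -0.11094552] right/left edge y [np.float64(-0.1587), np.float64(-0.0681)]
0.11 bbox [357 169  25  24 478] centre tray [ 0.01671784 -0.0897772 ] right/left edge y [np.float64(-0.1346), np.float64(-0.0495)]
tcp tray [0.04571344 0.11177205] [ 0.57888865 -0.07120035  0.04957835] [ 0.12300114 -1.12905089  0.69573974] [-0.29055782  0.02022972  0.03776616]
```

```bash
python3 -m handwheel '[[[0,0.006,-0.0003,0],[0,0.006,-0.0002,0],[0,0.006,-0.0001,0],[0,0.006,-0.0001,0],[0,0.006,-0.0001,0],[0,0,0,0]]]'; python3 fr.py
```

```text
time_s: 15.05
ee_pos: [0.576, -0.103, 0.0499]
eef_rot: [-3.122, -0.016, -0.092]
force: [1.2, -0.0, -0.8]
grip_width: 0.0217
0.012 bbox [357 169  25  24 474] centre tray [ 0.03800574 -0.11135383] right/left edge y [np.float64(-0.1587), np.float64(-0.0681)]
0.11 bbox [357 169  25  24 474] centre tray [ 0.01618412 -0.09016043] right/left edge y [np.float64(-0.1346), np.float64(-0.0496)]
tcp tray [0.04567416 0.08003412] [ 0.57593376 -0.10280044  0.04978742] [ 0.15274795 -0.86836225 -0.97726353] [-0.22427334  0.05303371 -0.00813513]
```

```bash
python3 -m handwheel '[[[0,0.006,-0.0003,0],[0,0.006,-0.0002,0],[0,0.006,-0.0001,0],[0,0.005,-0.0001,0],[0,0.004,-0.0001,0],[0,0,0,0]]]'; python3 fr.py
```

```text
time_s: 15.7
ee_pos: [0.5732, -0.1318, 0.05]
eef_rot: [-3.121, -0.016, -0.091]
force: [-0.0, 1.0, 0.7]
grip_width: 0.0212
0.012 bbox [357 169  25  24 484] centre tray [ 0.03804955 -0.11146967] right/left edge y [np.float64(-0.1587), np.float64(-0.0681)]
0.11 bbox [357 169  25  24 484] centre tray [ 0.01622524 -0.09026916] right/left edge y [np.float64(-0.1346), np.float64(-0.0495)]
tcp tray [0.04561516 0.05107214] [ 0.57321427 -0.13163452  0.04997926] [-0.6887765  -0.78944485 -0.86418788] [-0.20845941  0.00273358 -0.01900139]
```

```bash
python3 -m handwheel '[[[0,0,-0.004,0],[0,0,-0.004,0],[0,0,-0.005,0],[0,0,-0.006,0],[0,0,0,0]]]'; python3 fr.py
python3 - <<'E'
from h import *
t=cv2.imread('pics/fr.png');m,s=grab('side','l_s.png')
W=np.zeros((480,800,3),np.uint8)
W[:,:400]=cv2.resize(t[145:217,325:385],(400,480),interpolation=2)
W[:,400:]=cv2.resize(s[150:210,230:280],(400,480),interpolation=2)
cv2.imwrite('pics/lift.png',W)
E
```

```text
time_s: 16.25
ee_pos: [0.5727, -0.1318, 0.0705]
eef_rot: [-3.121, -0.015, -0.091]
force: [0.5, -0.4, -1.4]
grip_width: 0.0216
0.012 bbox [358 168  25  25 491] centre tray [ 0.04129577 -0.11495277] right/left edge y [np.float64(-0.1623), np.float64(-0.0716)]
0.11 bbox [358 168  25  25 491] centre tray [ 0.0192721  -0.09353834] right/left edge y [np.float64(-0.138), np.float64(-0.0529)]
tcp tray [0.04489284 0.05096721] [ 0.57248536 -0.13167265  0.0700257 ] [ 0.23046538 -0.50707589 -2.1450113 ] [ 0.14377502 -0.05271658  0.06040565]
```

View pics/lift.png

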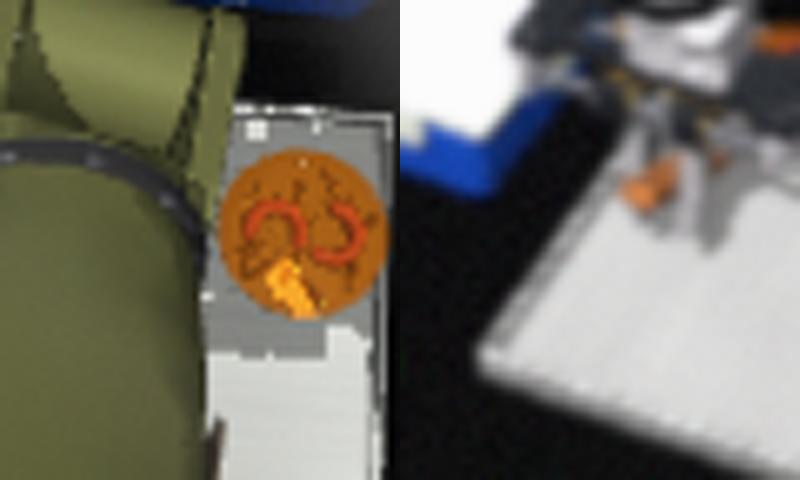

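```bash
python3 -m handwheel '[[[0,-0.002,-0.006,0],[0,-0.003,-0.009,0],[0,-0.004,-0.012,0],[0,-0.004,-0.012,0],[0,-0.004,-0.012,0],[0,-0.003,-0.012,0],[0,-0.002,-0.01,0],[0,0,-0.006,0],[0,0,-0.003,0],[0,0,0,0]]]';python3 -m handwheel '[[[0,0,0,0],[0,0,0,0],[0,0,0,0],[0,0,0,0]]]'; python3 fr.py; python3 comp.py fin
python3 - <<'E'
from h import *
m=imaging.camera_model('wrist');im=cv2.imread('pics/fin_w.png').astype(int);T=ctrl.get_obs()['ee_pos'];y=np.array([.088,.996,0])
C=np.array(m['position']);F=-att(m['attitude'])[:,2];R=im[...,2]-im[...,0];P=[]
for v in range(204,277,6):
    r=R[v,200:310];k=np.flatnonzero(r>60)
    if len(k)<10: continue
    l,h=k[0],k[-1];ll=l-1+(60-r[l-1])/(r[l]-r[l-1]);hh=h+(r[h]-60)/(r[h]-r[h+1])
    _,d=ray(m,(200+(ll+hh)/2,v));p=C+d*317.1*.022/(hh-ll)/(d@F);P.append(((p-T)@y*1000,(p-T)[2]*1000))
P=np.array(P);print(P.round(1)[::3],np.degrees(np.arctan(np.polyfit(P[:,0],P[:,1],1)[0])))
t=cv2.imread('pics/fr.png');s=cv2.imread('pics/fin_s.png')
W=np.zeros((384,800,3),np.uint8);W[:,:400]=im[:,56:456];W[:,400:]=cv2.resize(t[130:226,300:400],(400,384),interpolation=2)
cv2.imwrite('pics/fin2.png',W)
E
```

```text
time_s: 17.35
ee_pos: [0.5733, -0.1091, 0.1607]
eef_rot: [-3.121, -0.016, -0.091]
force: [0.9, 0.2, -2.1]
grip_width: 0.0211
time_s: 17.75
ee_pos: [0.5727, -0.1093, 0.159]
eef_rot: [-3.121, -0.013, -0.091]
force: [0.8, -0.0, -1.9]
grip_width: 0.0212
0.012 bbox [356 162  27  26 547] centre tray [ 0.06066197 -0.11168997] right/left edge y [np.float64(-0.1619), np.float64(-0.0638)]
0.11 bbox [356 162  27  26 547] centre tray [ 0.03744893 -0.09047593] right/left edge y [np.float64(-0.1376), np.float64(-0.0455)]
tcp tray [0.04302233 0.07327989] [ 0.57267263 -0.10928248  0.15899682] [-0.19735863 -0.6551014  -1.81372358] [ 0.22017116 -0.08036976 -0.03311468]
[[ 34.3  35. ]
 [ 25.   29.9]
 [ 14.1  23.3]
 [  2.1  16.6]
 [-13.7   4.9]] 31.179749332855078
```

View pics/fin2.png

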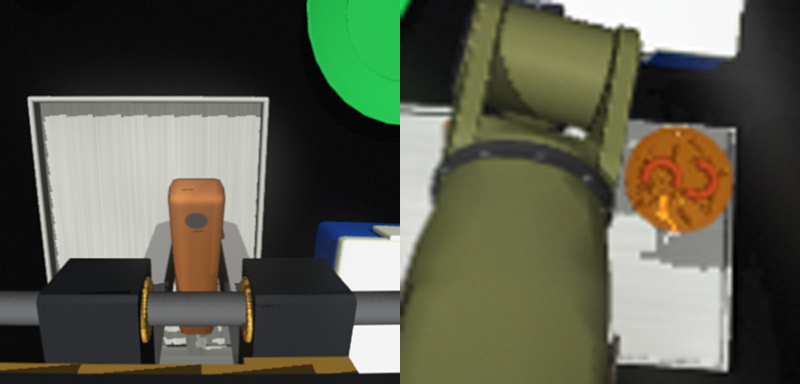

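The last look shows the fritter carried on the blade above the tray's right end, whole disc centred at (678,178) in the right half. The handle is firm in the fingers, and its slope of 31° means the blade is level. Handing in.

```bash
python3 -m handwheel '[[[0,0,0,0],[0,0,0,0],[0,0,0,0]]]'; python3 fr.py | head -2; python3 -c "
from station import ctrl
print(ctrl.hand_in())"
```

```text
time_s: 18.25
ee_pos: [0.5728, -0.1092, 0.1593]
eef_rot: [-3.121, -0.014, -0.091]
force: [-0.2, 0.4, -0.9]
grip_width: 0.0215
0.012 bbox [356 162  27  26 547] centre tray [ 0.06098696 -0.1119479 ] right/left edge y [np.float64(-0.1619), np.float64(-0.0637)]
0.11 bbox [356 162  27  26 547] centre tray [ 0.03775396 -0.09071802] right/left edge y [np.float64(-0.1376), np.float64(-0.0455)]
the job is handed in; nothing more can be done
None
```

I drew the turner out of the bamboo caddy and swung it level by lowering its leading edge onto the tray floor under a light grip. Then I clamped it at 60 N, slid the blade under the fritter until the fritter stopped against the tray's -y wall, lifted it about 11 cm, and handed in at 18.3 s.

**Last checks before handing in:**
- **Fritter:** it was at rest, unmoved between two pictures about half a second apart. It was over the tray at about (38, -91) mm in the tray's frame, underside about 11 cm up. By dead reckoning its centre is about 34 mm behind the blade's leading edge.
- **Blade:** the handle slope measured 31°, where 30° would be exactly level. That is well inside the 0.25 rad limit.
- **Grip:** the fingers were closed on the handle at 21.5 mm opening, and the wrist had carried roughly 0.7 N more since the lift, about the fritter's weight.

**What disagreed or was not checked:**
- While laying the blade flat I went about 10 mm lower than needed. The handle ended up about 10 mm above the grasp point in the pads, but it did not slip afterwards.
- The wrist force is noisy by about 1 N, and the very last reading was -0.9 N against about -2 N just before.
- I did not measure the caddy, tray or other objects again at the end, or look at the caddy after leaving it. I saw no sign that any of them had moved, and the fritter stayed put against the tray's wall while I slid the blade under.

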